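Fit the recessed chuck to the spin coater and load a lens blank

ROBOT

A 6-joint arm with a two-finger parallel gripper is mounted at the origin on a cart in front of the work surface, level with it; the furniture and walls round the work are solid. World frame = base frame: x ahead of the robot, y to its left, z up, the work surface at z = 0. Lengths are in m, angles in rad, forces in N, time in s.
With the tool pointing down it reaches from about 0.3 to 0.75 m from the base axis. Payload 8.5 kg.
Tool frame: the origin (TCP) lies on the centre line of the jaws, within the pads' length; the fingertips stand 11 mm ahead of it and the grasp point (between the pads) lies 8 mm behind it (ctrl.nose_length is the z of the fingertips in the tool frame, in m); z points along the fingers, y is the line along which they close (so a half turn about z gives the same grasp; the last joint's range is limited). The gripper opens to 88 mm and grips with 3 to 60 N. Pads are 18 mm wide; open, the fingers measure 123 mm over their backs; the gripper's body (75 mm by 187 mm) begins 45 mm behind the grasp point.
Start: joints at [-1.418, 0.381, 1.297, -0, 1.464, -0.215], TCP at [0.198, -0.513, 0.221] pointing down, gripper open.
Joint ranges: [-3.11, 3.11], [-0.89, 2.33], [0.22, 2.48], [-1.42, 4.56], [0.17, 2.85], [-2.88, 2.88]. Speed limits (rad/s): [2.39, 2.39, 3.14, 3.14, 3.14, 3.14].

INTERFACE

Orientations are given as a unit quaternion [x, y, z, w].
In Python, from rig import ctrl gives the robot as it stands.
- The arm moves only by the tool carry_out, never from a script. Its argument "moves" is a list that holds one entry, the list of rows, each a list of 7 numbers: the opening in per cent of the stroke, from 0 (shut) to 100 (fully open), then the shift along the world's x, y, z in m, then the turn, a rotation vector about the world's x, y, z in rad. In form: [[[claw, x, y, z, rx, ry, rz], ...]]. A call has exactly 8 rows; each row is the pose to reach, as a shift and turn from the pose commanded when the call began; what a row does not reach only later rows make up. A row lasts 1/8 s, in which the tool goes at most 62.5 mm and 10.7 degrees, less where a joint would pass 70% of its speed; a pose out of reach is approached as far as the arm can. A call with a gripper value outside its range is refused whole. The fingers move at their own pace and stop on an object; the grip force is fixed at half the most. Time passes only in rows, so rows that repeat a pose let the fingers close, or fill a call up. It gives the time, the measured TCP pose, the force, the opening and the grip force at its end, in the units of the state.
- ctrl.get_state(): the state, without advancing time (a new reading comes with each control period).
- ctrl.snapshot(name): name is "side" or "top" or "wrist"; returns a dict with "img" (400x640x3 uint8, red, green, blue), "depth" (400x640 float32, m along the optical axis (not along the pixel's ray), 0 where there is no reading), "camera_matrix" (3x3 intrinsics, pixels), "R" (3x3) and "t" (3): a world point X has camera coordinates R X + t; the wrist camera has in their place "hand_eye" (4x4, takes a point from camera to tool coordinates, whose origin is the TCP and whose axes are the flange's). Camera axes: x right, y down, z forward; pixel columns grow to the right and rows downward; lengths in m; the calibration is good to about 2 mm. A picture is of the moment at which its call begins: read the wrist's pose just before it.
- ctrl.job_done(): hands the job in; it is judged then, once.
The state is a dict: "time_s": time; "joint_positions": joint angles; "qvel": joint speeds; "joint_efforts": joint torques, N m; "ee_pos": TCP position; "orientation": TCP orientation; "wrist_force": force on the tool from outside, world axes, zero at the start; "torque": the same for the moment, N m; "finger_gap": finger opening in m; "grasp_force": force on a finger pad.
Only numpy, scipy, OpenCV 4.12 (cv2) and the standard library are available. Lean on these libraries where they do the work, as an engineer would, in place of code of your own. Each camera call takes 0.05 s, during which the arm holds its last target. There are 200 camera calls.

TASK

Set up the spin coater: take the chuck whose recess fits the glass lens blank out of the grey rack, put its tapered shank into the coater's spindle and turn it until its slot drops over the two drive dogs and its flange sits fully home on the spindle's face. Then lay the blank flat in the chuck's recess, gently and without dropping it, and leave the other chuck in the rack.

Things in the scene. Friction and masses are not known exactly. Their poses are not given: they have to be found in the camera images.
- chuck: Metal chuck to fit, 0.18-0.35 kg, shank down in a rack hole. Origin: centre of its flange's underside (rests on the rack deck, or on the spindle face when home), z up its axis. Top plate 60 mm across, 9-22 mm above origin: grip its rim, at any angle. Flange 44 mm across, 0-9 mm. Shank below: 26 mm long, tapers 24 to 16 mm. A slot 9 wide, 5 deep crosses the flange's underside along x.
- recess (a point): Centre of the floor of the fitting chuck's recess, 18 mm above the chuck's origin, same axes. The recess is round, 43 mm across and 4 mm deep, open at the top of the chuck's plate.
- spare_chuck: The other chuck, same outside, origin and axes, but its recess is only 27 mm across. It stands in the rack's other hole and stays there.
- rack: Grey plastic rack, 74 (x) x 190 (y) x 36 mm, fixed. Origin: centre of its underside, z up. Two holes 26 mm across, 50 mm either side of the centre along y, hold the chucks; which chuck is in which varies. Plates of the two chucks are 40 mm apart, so close the fingers along the rack's x.
- blank: Round lens blank of pale translucent glass, 40 mm across, 11 mm thick, 35 g, flat on a black rubber mat 3 mm thick. Origin: centre of its underside, z up. In the recess it stands 7 mm above the chuck's top, so grip it by its upper half.
- coater: Spin coater, fixed: white bench unit 210 x 190 x 70 mm, control panel at the front, steel splash bowl 176 mm across on top, its rim 4 mm below the spindle face. Origin: on the worktop under the spindle axis; x to its rear, y to its left, z up. The dark steel spindle nose, 48 mm across, stands in the bowl; its upward taper bore takes the shank with 0.8 mm play all round.
- nose (a point): Centre of the spindle face, 102 mm above the worktop; axes of the coater, does not turn with the spindle. Two dogs 6 mm wide stand 5 mm above the face, 15-22 mm from the axis. Their line starts anywhere within 43 deg of the coater's y; the angle is not reported. The spindle turns only above 0.4 N m. A chuck off the slot rides 5 mm high on the dogs; within about 4 deg it sinks home.
Not all that is in view belongs to the job. What is shaped like the chuck but brown is not meant. Several things have the shape of the blank; the one meant has the colours described above.

How it is judged:
On the way, in this order (a step that is already met when the one before it is completed fails the run):
1. the chuck is fully home in the spindle, slot over the dogs (z of chuck in the frame of nose below 0.002 m and horizontal distance between chuck and nose below 0.0025 m and angle between chuck's own z axis and vertical below 0.05 rad), for 0.2 s.
2. the blank lies in the chuck's recess (z of blank in the frame of chuck between 0.015 and 0.0198 m and horizontal distance between blank and chuck below 0.003 m), for 0.2 s.
At the end, for the whole second after the job is handed in: Chuck flange within 2 mm of the spindle face, 2.5 mm of its axis, upright to 0.05 rad; blank in the recess, within 1.8 mm of its floor, 3 mm of the chuck axis, flat to 0.06 rad; both at rest; the other chuck still in the rack (moved under 20 mm) (all of step 1 and all of step 2 and angle between blank's own z axis and vertical below 0.06 rad and linear speed of each of blank, chuck below 0.02 m/s and distance of spare_chuck from where it was at the start of the episode below 0.02 m); the robot touches nothing.
It fails at once if the blank is dropped from more than about 10 mm (linear speed of blank above 0.45 m/s and contact force between the fingers and blank below 0.05 N).
It fails at once if the blank is pressed hard onto the chuck (over 40 N) (contact force between blank and chuck above 40 N).
It fails at once if the other chuck is pulled out of the rack or knocked about (distance of spare_chuck from where it was at the start of the episode above 0.02 m).
It also fails if it takes over 64 s, if anything falls off the work surface, if the arm or the gripper's body presses on something with over 40 N, if the wrist force passes 120 N, or if a joint passes its speed limit or range.

## Working session

There is one attempt and no reset: what is moved stays moved. The work goes in short steps, Python scripts to look and compute and a tool call to move; the robot and the scene stay as the last step left them, time stands still between calls to the robot, and variables do not carry over. Pictures are saved under pics/ and viewed, at most 10 in all, crops included, and the job is handed in when it is done.

Besides the shell and the picture viewer there is one more tool, called after ">>>" as name(argument=value, ...) on one line, values as JSON. carry_out: Moves the arm, as the interface text tells. Its arguments: {"type":"object","properties":{"moves":{"type":"array"}},"required":["moves"]}

```bash
mkdir -p pics
cat > h.py <<'E'
import numpy as np, cv2
from rig import ctrl
def snap(n,save=None):
    s=ctrl.snapshot(n)
    if save: cv2.imwrite('pics/'+save,s['img'][...,::-1])
    np.savez('pics/'+n+'.npz',**s)
    return s
def pts(s):
    "world points per pixel from depth (fixed cams)"
    K=s['camera_matrix'];d=s['depth'];v,u=np.mgrid[:400,:640]
    c=np.stack([(u-K[0,2])/K[0,0]*d,(v-K[1,2])/K[1,1]*d,d],-1)
    return (c-s['t'])@s['R']
def ray(s,uv,z):
    "cast pixels onto plane height z"
    uv=np.atleast_2d(uv).astype(float);K=s['camera_matrix']
    d=np.c_[uv,np.ones(len(uv))]@np.linalg.inv(K).T@s['R'];o=-s['R'].T@s['t']
    return o+d*((z-o[2])/d[:,2])[:,None]
E
python3 - <<'E'
from h import *
print(ctrl.get_state())
a=snap('top');b=snap('side')
im=np.vstack([a['img'],b['img']])
cv2.imwrite('pics/a.png',a['img'][...,::-1]);cv2.imwrite('pics/b.png',b['img'][...,::-1])
for s in(a,b): print(s['camera_matrix'],-s['R'].T@s['t'],s['R'])
E
```

```text
{'time_s': 0.0, 'joint_positions': array([-1.41830196e+00,  3.81197851e-01,  1.29824250e+00,  5.29991013e-06,
        1.46360805e+00, -2.15309294e-01]), 'qvel': array([-1.18736264e-03,  1.86612132e-03, -1.95810146e-03, -8.00646217e-04,
        6.48082476e-05,  2.15079896e-03]), 'joint_efforts': array([-8.14900795e-04, -4.37932062e+01, -2.24558455e+01,  7.13631674e-02,
        3.52922094e-02, -1.13776430e-04]), 'ee_pos': array([ 0.19770908, -0.51291138,  0.22024296]), 'orientation': array([ 9.83137454e-01,  1.82866664e-01,  2.54901647e-05, -7.27432536e-04]), 'wrist_force': array([-1.17478989, -0.00642178,  0.30575825]), 'torque': array([-0.0254446 ,  0.03396126, -0.04114463]), 'grasp_force': 0.0, 'finger_gap': 0.08787811262204599}
[[501.55177901   0.         305.99770852]
 [  0.         501.55177901 199.84972409]
 [  0.           0.           1.        ]] [-0.16978696 -0.05667466  1.61341091] [[ 0.42543888 -0.90497478 -0.0047334 ]
 [-0.82331616 -0.38486829 -0.41716532]
 [ 0.37570236  0.18137544 -0.90881829]]
[[422.28521508   0.         317.36716484]
 [  0.         422.28521508 195.89900732]
 [  0.           0.           1.        ]] [0.15264771 0.97939916 1.09602447] [[-0.92513232 -0.37936287  0.01462901]
 [-0.30610267  0.72257465 -0.61982823]
 [ 0.22456926 -0.5779011  -0.78460115]]
```

View pics/a.png

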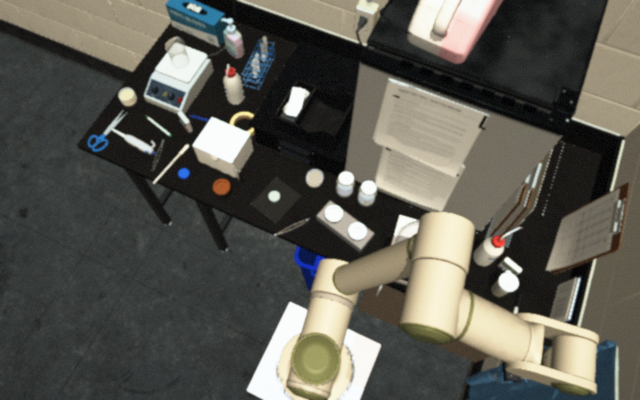

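View pics/b.png

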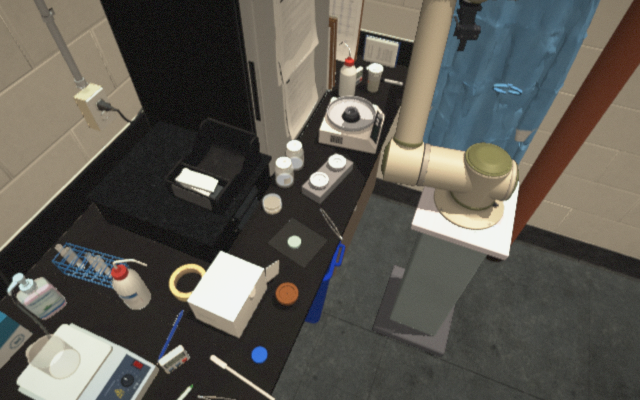

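Top view: rack at (346,226) with two chucks at (334,213) and (357,232). A pale disc lies on the black mat at (274,197), and the coater is half hidden at (405,230). In the side view the chucks are at (337,162) and (319,181), the blank at (294,242), and the spindle at (350,115). Blank look-alikes are the blue disc (260,354 side) and the beige disc (272,204 side). The brown chuck shape is at (287,294). Only the pale disc on the mat fits; I'll confirm it in a crop.

Run:
```python
from h import *
a=dict(np.load('pics/top.npz'));b=dict(np.load('pics/side.npz'))
f=lambda s,x,y,w,h,k:cv2.resize(s['img'][y:y+h,x:x+w,::-1],(w*k,h*k),interpolation=cv2.INTER_CUBIC)
top=np.hstack([f(b,290,80,100,60,4),f(b,250,140,100,60,4)])
bot=np.hstack([f(b,250,190,100,70,4),f(a,250,165,130,91,4)[:280,:400]])
cv2.imwrite('pics/c.png',np.vstack([top,bot]))
P=pts(a);Q=pts(b)
for n,S,uv in [('blankT',P,(274,197)),('beigeT',P,(315,178)),('ch1T',P,(334,213)),('ch2T',P,(357,232)),('blankS',Q,(294,242)),('ch1S',Q,(337,162)),('ch2S',Q,(319,181)),('noseS',Q,(350,115)),('rimS',Q,(350,99)),('beigeS',Q,(272,204))]:
    print(n,S[uv[1],uv[0]].round(4))
```

```text
blankT [0.4544 0.3697 0.0121]
beigeT [0.5743 0.2662 0.0324]
ch1T [0.4719 0.1484 0.051 ]
ch2T [0.4388 0.0508 0.0578]
blankS [0.4586 0.376  0.0192]
ch1S [0.4449 0.0527 0.055 ]
ch2S [0.4698 0.1518 0.0525]
noseS [ 0.4714 -0.1432  0.0953]
rimS [ 0.505  -0.2401  0.0844]
beigeS [0.5771 0.2811 0.031 ]
```

View pics/c.png

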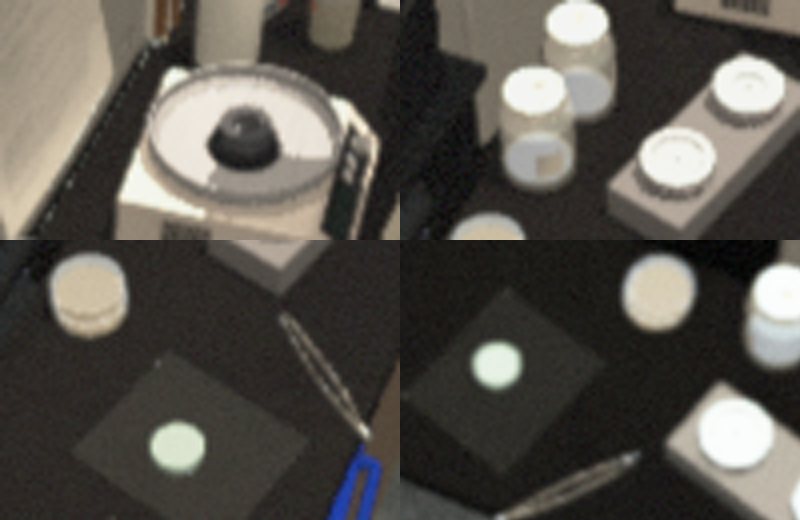

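Confirmed: the pale disc on the mat is the blank, and the beige one is a lidded jar-like disc. I'll look at the nose from above on the way to the rack.

>>> carry_out(moves=[[[100,0.03,0.045,0.03,0,0,0.05],[100,0.06,0.09,0.06,0,0,0.1],[100,0.09,0.14,0.07,0,0,0.2],[100,0.12,0.19,0.08,0,0,0.3],[100,0.155,0.24,0.08,0,0,0.4],[100,0.19,0.29,0.08,0,0,0.5],[100,0.225,0.34,0.08,0,0,0.5],[100,0.24,0.37,0.08,0,0,0.5]]])

```text
time_s: 1.1
ee_pos: [0.4387, -0.1408, 0.3006]
orientation: [0.907, 0.421, -0.0, -0.0]
wrist_force: [0.1, -0.3, 0.7]
finger_gap: 0.0882
grasp_force: 0.0
```

```bash
cat >> h.py <<'E'
from scipy.spatial.transform import Rotation as Ro
def wsnap(save=None):
    st=ctrl.get_state();s=snap('wrist');H=s['hand_eye']
    Rt=Ro.from_quat(st['orientation']).as_matrix()
    Rwc=Rt@H[:3,:3];p=Rt@H[:3,3]+st['ee_pos']
    s['R']=Rwc.T;s['t']=-Rwc.T@p
    np.savez('pics/wrist.npz',**s)
    if save: cv2.imwrite('pics/'+save,s['img'][...,::-1])
    return s
E
python3 - <<'E'
from h import *
st=ctrl.get_state();print(st['ee_pos'],Ro.from_quat(st['orientation']).as_matrix().round(3),st['joint_positions'].round(3),st['time_s'])
s=wsnap('d.png');print(s['hand_eye'].round(3),s['camera_matrix'].round(1),(-s['R'].T@s['t']).round(3))
E
```

```text
[ 0.43868869 -0.14081263  0.30057792] [[ 0.645  0.764 -0.   ]
 [ 0.764 -0.645  0.001]
 [ 0.    -0.001 -1.   ]] [-0.569  0.171  1.365  0.     1.606  0.132] 1.1
[[-0.001 -0.956 -0.294  0.076]
 [ 1.    -0.001 -0.    -0.   ]
 [ 0.    -0.294  0.956 -0.165]
 [ 0.     0.     0.     1.   ]] [[346.2   0.  313.7]
 [  0.  346.2 197.4]
 [  0.    0.    1. ]] [ 0.488 -0.083  0.466]
```

View pics/d.png

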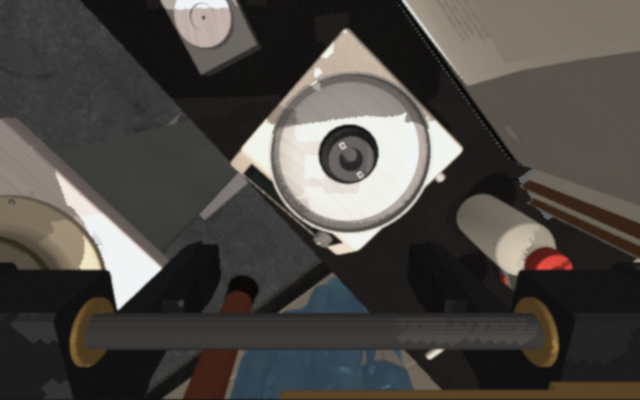

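Wrist view: the nose is at (349,155), with the two dogs as bright specks at (342,146) and (359,175). The near chuck at (204,16) shows a small recess, so it's probably the spare. Next I'll measure the dogs and look at the rack.

Run:
```python
from h import *
s=dict(np.load('pics/wrist.npz'));im=s['img']
hsv=cv2.cvtColor(im,cv2.COLOR_RGB2HSV);v=hsv[...,2]
dark=((v<110)).astype(np.uint8);m=np.zeros_like(dark);cv2.circle(m,(349,155),42,1,-1);dark&=m
c=max(cv2.findContours(dark,0,1)[0],key=cv2.contourArea);e=cv2.fitEllipse(c);print(e)
mm=np.zeros_like(dark);cv2.circle(mm,(349,155),24,1,-1)
b=((v>150)&(mm>0)).astype(np.uint8);n,l,st,ce=cv2.connectedComponentsWithStats(b)
for i in range(1,n):print(st[i],ce[i],ray(s,ce[i],.107))
print('nose base?',ray(s,e[0],.102))
P=pts(s);print(P[155,330],P[140,370],P[125,330])
# coater bowl rim fit from depth
z=P[...,2];
for lo,hi in((.1,.1045),(.092,.1),):
  k=(z>lo)&(z<hi)&(np.hypot(P[...,0]-.47,P[...,1]+.14)<.12);q=P[k];print(lo,k.sum(),q.mean(0) if k.any() else '')
cv2.imwrite('pics/e.png',cv2.resize(im[115:195,305:395,::-1],None,fx=6,fy=6,interpolation=cv2.INTER_CUBIC))
```

```text
((347.75836181640625, 152.9808349609375), (55.41530990600586, 59.29248809814453), 56.92618179321289)
[339 142   7   8  38] [341.94736842 145.21052632] [[ 0.47493794 -0.14274257  0.107     ]]
[356 171   7   7  28] [359.07142857 173.78571429] [[ 0.46981127 -0.17814122  0.107     ]]
nose base? [[ 0.47430757 -0.15395106  0.102     ]]
[ 0.45865926 -0.14333646  0.10295816] [ 0.50120698 -0.16170658  0.08537304] [ 0.47773959 -0.1220535   0.07486676]
0.1 1253 [ 0.47298091 -0.15971328  0.10266158]
0.092 1700 [ 0.47551425 -0.17026686  0.09748114]
```

View pics/e.png

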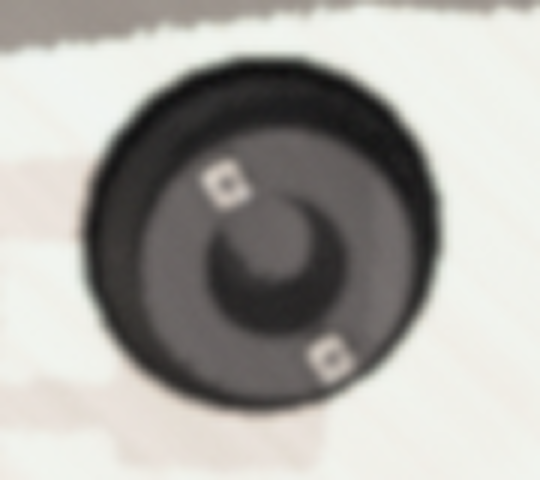

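>>> carry_out(moves=[[[100,0.0,0.04,0.0,0,0,0.1],[100,0.0,0.08,0.0,0,0,0.2],[100,0.0,0.11,0.0,0,0,0.3],[100,0.0,0.14,0.0,0,0,0.42],[100,0.0,0.17,0.0,0,0,0.42],[100,0.0,0.19,0.0,0,0,0.42],[100,0.0,0.2,0.0,0,0,0.42],[100,0.0,0.2,0.0,0,0,0.42]]])

```text
time_s: 2.15
ee_pos: [0.4377, 0.0568, 0.3007]
orientation: [0.8, 0.601, -0.0, -0.0]
wrist_force: [0.1, -0.3, -0.3]
finger_gap: 0.088
grasp_force: 0.0
```

Crop: the dogs are clear, at world (0.4749,-0.1427) and (0.4698,-0.1781). Their spacing of 36 mm is right. Nose ≈ (0.4725,-0.160), and the dog line is ≈82° in world. Now the rack view.

Run:
```python
from h import *
st=ctrl.get_state();print(st['joint_positions'].round(3))
s=wsnap('f.png');im=s['img'];P=pts(s);z=P[...,2]
for nm,(x,y) in dict(near=(.442,.052),far=(.471,.15)).items():
  k=(z>.05)&(z<.068)&(np.hypot(P[...,0]-x,P[...,1]-y)<.045);q=P[k];print(nm,k.sum(),q.mean(0),np.percentile(q[:,2],[5,50,95]))
  c,r=cv2.minEnclosingCircle(q[:,:2].astype(np.float32));print(c,r)
```

```text
[-0.14   0.135  1.409 -0.     1.598  0.142]
near 1998 [0.44533893 0.05203458 0.05860537] [0.0547971  0.05923295 0.06066991]
(0.44512736797332764, 0.05121774598956108) 0.03017759509384632
far 2441 [0.47042224 0.14838418 0.05745178] [0.05439822 0.05733413 0.06060787]
(0.4702770411968231, 0.14771009981632233) 0.03006148897111416
```

View pics/f.png

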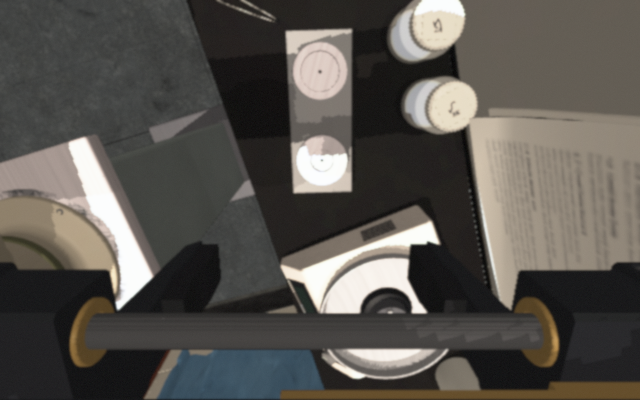

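The near chuck at (322,160) has the small recess, so it's the spare. The far one at (320,71) has a ring about 0.71 of the plate's width (43/60), so it fits: (0.4703,0.1477), top at 0.058. I'll check the clearance to the jars before going in.

Run:
```python
from h import *
for n in('wrist','top','side'):
  s=dict(np.load(f'pics/{n}.npz'));
  P=pts(s);ok=s['depth']>0
  # in gripper frame around the target
  a=np.deg2rad(-14.6);d=P[...,:2]-[.4703,.1477];u=d@[np.cos(a),np.sin(a)];w=d@[-np.sin(a),np.cos(a)]
  k=ok&(abs(u)<.16)&(abs(w)<.09)&(P[...,2]>.07)&(P[...,2]<.3)
  print(n,k.sum())
  if k.any(): print('u',u[k].min(),u[k].max(),'w',w[k].min(),w[k].max(),'z',np.percentile(P[k][:,2],[50,99]), 'u 2%',np.percentile(u[k],[2,10,50]))
```

```text
wrist 11144
u 0.08347444726902253 0.15999985821157753 w -0.08700254979278911 0.06483975973210436 z [0.09979213 0.26243694] u 2% [0.09025127 0.10274482 0.15135468]
top 1210
u -0.014769530876094466 0.15999583701418607 w -0.08773733643400024 0.08981071872784695 z [0.10990125 0.29598329] u 2% [0.08947472 0.1058504  0.14864199]
side 1138
u 0.08606219892904084 0.15999490397491117 w -0.0750939803657277 0.08932884581636513 z [0.10569258 0.29649864] u 2% [0.09216836 0.10645032 0.15121951]
```

Run:
```python
from h import *
for n in('wrist','side','top'):
  s=dict(np.load(f'pics/{n}.npz'));P=pts(s);ok=s['depth']>0
  d=P[...,:2]-[.4703,.1477]
  for deg in(-60,-45,-30,-14.6,0,15,30):
    a=np.deg2rad(deg);u=d@[np.cos(a),np.sin(a)];w=d@[-np.sin(a),np.cos(a)]
    k=ok&(abs(u)<.10)&(abs(w)<.043)&(P[...,2]>.065)&(P[...,2]<.3)
    print(n,deg,k.sum(),P[k][:,2].max().round(3) if k.any() else '',np.percentile(P[k][:,2],90).round(3) if k.any() else '',(u[k].min().round(3),w[k].min().round(3),w[k].max().round(3)) if k.any() else '')
```

```text
wrist -60 0   
wrist -45 0   
wrist -30 85 0.076 0.074 (np.float64(0.084), np.float64(0.038), np.float64(0.043))
wrist -14.6 669 0.101 0.099 (np.float64(0.083), np.float64(0.013), np.float64(0.043))
wrist 0 634 0.101 0.097 (np.float64(0.09), np.float64(-0.012), np.float64(0.032))
wrist 15 742 0.101 0.098 (np.float64(0.088), np.float64(-0.043), np.float64(0.002))
wrist 30 496 0.101 0.099 (np.float64(0.08), np.float64(-0.043), np.float64(-0.023))
side -60 0   
side -45 0   
side -30 2 0.073 0.072 (np.float64(0.086), np.float64(0.043), np.float64(0.043))
side -14.6 44 0.103 0.099 (np.float64(0.085), np.float64(0.017), np.float64(0.043))
side 0 39 0.101 0.095 (np.float64(0.093), np.float64(-0.006), np.float64(0.027))
side 15 41 0.101 0.097 (np.float64(0.09), np.float64(-0.034), np.float64(0.0))
side 30 42 0.103 0.1 (np.float64(0.084), np.float64(-0.043), np.float64(-0.026))
top -60 2 0.067 0.067 (np.float64(-0.008), np.float64(0.026), np.float64(0.042))
top -45 1 0.065 0.065 (np.float64(-0.001), np.float64(0.027), np.float64(0.027))
top -30 2 0.077 0.075 (np.float64(0.006), np.float64(0.026), np.float64(0.039))
top -14.6 58 0.105 0.099 (np.float64(0.013), np.float64(-0.041), np.float64(0.042))
top 0 60 0.105 0.097 (np.float64(0.018), np.float64(-0.011), np.float64(0.037))
top 15 65 0.109 0.098 (np.float64(0.023), np.float64(-0.043), np.float64(0.014))
top 30 52 0.102 0.099 (np.float64(-0.077), np.float64(-0.043), np.float64(0.008))
```

The jars (top ≈0.10) would touch the body at −14.6°, so I'll close along −35°, which is clear.

>>> carry_out(moves=[[[100,0.016,0.045,-0.02,0,0,-0.15],[100,0.0326,0.091,-0.05,0,0,-0.33],[100,0.0326,0.091,-0.1,0,0,-0.33],[100,0.0326,0.091,-0.15,0,0,-0.33],[100,0.0326,0.091,-0.19,0,0,-0.33],[100,0.0326,0.091,-0.21,0,0,-0.33],[100,0.0326,0.091,-0.21,0,0,-0.33],[100,0.0326,0.091,-0.21,0,0,-0.33]]])

```text
time_s: 3.2
ee_pos: [0.471, 0.1474, 0.0917]
orientation: [0.888, 0.461, 0.001, 0.0]
wrist_force: [0.1, 0.2, -0.4]
finger_gap: 0.0882
grasp_force: 0.0
```

Run:
```python
from h import *
st=ctrl.get_state();print(st['ee_pos'],st['orientation'],st['joint_positions'].round(2))
s=wsnap('g.png');P=pts(s);z=P[...,2]
k=(z>.05)&(z<.068)&(np.hypot(P[...,0]-.47,P[...,1]-.148)<.04);q=P[k];print(k.sum(),q.mean(0),cv2.minEnclosingCircle(q[:,:2].astype(np.float32)))
```

```text
[0.47104014 0.14739762 0.09170894] [8.87645142e-01 4.60527493e-01 6.55796335e-04 3.15428322e-04] [ 0.06  0.43  1.65 -0.    1.07  0.68]
7311 [0.471091   0.14905996 0.05734315] ((0.47037485241889954, 0.14803700149059296), 0.030320243909955025)
```

View pics/g.png

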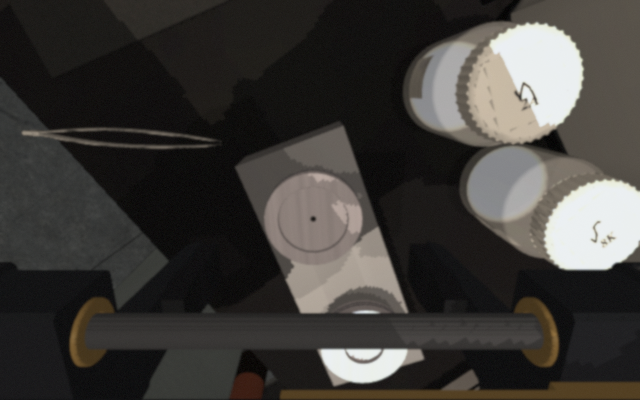

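The fitting chuck at (313,218) is centred between the fingers. Lowering and gripping.

>>> carry_out(moves=[[[100,-0.0005,0.0005,-0.025,0,0,0],[100,-0.0005,0.0005,-0.04,0,0,0],[100,-0.0005,0.0005,-0.0405,0,0,0],[0,-0.0005,0.0005,-0.0405,0,0,0],[0,-0.0005,0.0005,-0.0405,0,0,0],[0,-0.0005,0.0005,-0.0405,0,0,0],[0,-0.0005,0.0005,-0.0405,0,0,0],[0,-0.0005,0.0005,-0.0405,0,0,0]]])

```text
time_s: 4.25
ee_pos: [0.4699, 0.1483, 0.0504]
orientation: [0.888, 0.461, 0.0, 0.0]
wrist_force: [-0.4, -0.1, -0.1]
finger_gap: 0.0402
grasp_force: 0.0
```

Run:
```python
from h import *
print(ctrl.nose_length)
s=wsnap('i.png');st=ctrl.get_state();print(st['finger_gap'],st['grasp_force'])
```

```text
0.011
0.0361107343150711 0.0
```

View pics/i.png

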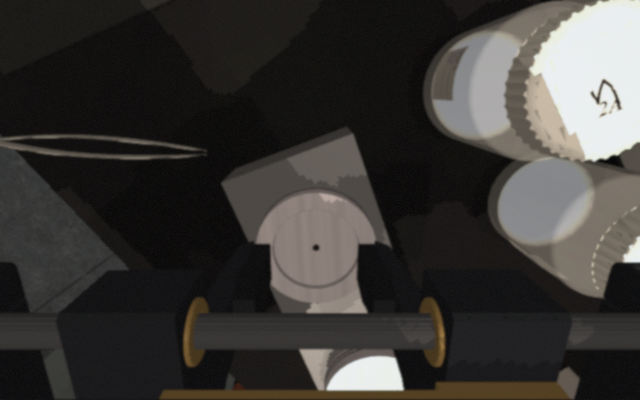

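Run:
```python
from h import *
s=dict(np.load('pics/wrist.npz'));K=s['camera_matrix'];H=np.linalg.inv(s['hand_eye'])
def pr(p): c=H[:3,:3]@p+H[:3,3];q=K@c;return (q[:2]/q[2]).round(0)
for p in [(0,0,.011),(.009,.02,.011),(.009,-.02,.011),(-.009,.02,.011),(.009,.02,-.008),(-.009,.02,-.008)]: print(p,pr(np.array(p)))
P=pts(s)
for u,v in [(316,247),(316,210),(262,243),(266,262),(264,280),(372,262),(300,290),(316,280),(316,297)]: print(u,v,P[v,u].round(4))
z=P[...,2];k=(z>.05)&(z<.066)&(np.hypot(P[...,0]-.47,P[...,1]-.148)<.045);q=P[k];print(k.sum(),q.mean(0),np.percentile(z[k],[10,50,90]),cv2.minEnclosingCircle(q[:,:2].astype(np.float32)))
st=ctrl.get_state();print(st)
```

```text
(0, 0, 0.011) [314. 235.]
(0.009, 0.02, 0.011) [351. 219.]
(0.009, -0.02, 0.011) [277. 219.]
(-0.009, 0.02, 0.011) [350. 250.]
(0.009, 0.02, -0.008) [355. 233.]
(-0.009, 0.02, -0.008) [354. 266.]
316 247 [0.4711 0.1484 0.0569]
316 210 [0.4821 0.1641 0.0555]
262 243 [0.4511 0.1664 0.0589]
266 262 [0.4569 0.1654 0.0837]
264 280 [0.4534 0.1611 0.0888]
372 262 [0.4941 0.1414 0.0871]
300 290 [0.4512 0.1344 0.0595]
316 280 [0.4598 0.1322 0.0551]
316 297 [0.4552 0.1258 0.0587]
9818 [0.47146179 0.15012088 0.05712657] [0.05487104 0.05627012 0.05987147] ((0.470333456993103, 0.14796677231788635), 0.03048836439847946)
{'time_s': 4.3, 'joint_positions': array([6.49591178e-02, 4.86877329e-01, 1.69858969e+00, 1.00898856e-05,
       9.56156924e-01, 6.77914951e-01]), 'qvel': array([ 0.00109437,  0.00115677,  0.00074738, -0.00067866, -0.00155367,
       -0.00046982]), 'joint_efforts': array([ 2.91130651e-03, -4.20533180e+01, -1.51833451e+01,  5.66362578e-02,
       -3.53980972e-02,  1.17631826e-04]), 'ee_pos': array([0.46983883, 0.14831387, 0.05036408]), 'orientation': array([ 8.87494354e-01,  4.60818589e-01, -1.26666069e-05, -1.00668853e-05]), 'wrist_force': array([ 0.8468664 ,  1.08018475, -0.31221724]), 'torque': array([-0.09086303, -0.03673409, -0.00966771]), 'grasp_force': 0.0, 'finger_gap': 0.0361107343150711}
```

Run:
```python
from h import *
s=dict(np.load('pics/wrist.npz'));P=pts(s);st=ctrl.get_state()
T=(P-st['ee_pos'])@Ro.from_quat(st['orientation']).as_matrix()
for v in range(225,312,6):
    print(v,[tuple((T[v,u]*1000).round(0).astype(int)) for u in (250,262,270,278,362,372)], [int(s['img'][v,u].mean()) for u in (250,262,270,278,362,372)])
```

```text
225 [(np.int64(5), np.int64(-35), np.int64(13)), (np.int64(14), np.int64(-25), np.int64(-9)), (np.int64(14), np.int64(-21), np.int64(-9)), (np.int64(14), np.int64(-17), np.int64(-9)), (np.int64(13), np.int64(23), np.int64(-8)), (np.int64(5), np.int64(32), np.int64(12))] [72, 122, 133, 126, 128, 77]
231 [(np.int64(1), np.int64(-36), np.int64(14)), (np.int64(10), np.int64(-26), np.int64(-8)), (np.int64(11), np.int64(-21), np.int64(-10)), (np.int64(9), np.int64(-18), np.int64(-5)), (np.int64(10), np.int64(23), np.int64(-8)), (np.int64(11), np.int64(28), np.int64(-10))] [73, 134, 134, 127, 126, 119]
237 [(np.int64(-3), np.int64(-36), np.int64(14)), (np.int64(7), np.int64(-25), np.int64(-9)), (np.int64(7), np.int64(-22), np.int64(-9)), (np.int64(6), np.int64(-18), np.int64(-5)), (np.int64(8), np.int64(23), np.int64(-10)), (np.int64(7), np.int64(29), np.int64(-8))] [73, 134, 134, 129, 126, 126]
243 [(np.int64(10), np.int64(-29), np.int64(-22)), (np.int64(4), np.int64(-26), np.int64(-9)), (np.int64(4), np.int64(-22), np.int64(-9)), (np.int64(2), np.int64(-18), np.int64(-5)), (np.int64(4), n
[... 2708 characters left out ...]
p.int64(20), np.int64(-39)), (np.int64(8), np.int64(20), np.int64(-62))] [16, 15, 9, 72, 36, 12]
303 [(np.int64(8), np.int64(-22), np.int64(-64)), (np.int64(-7), np.int64(-21), np.int64(-43)), (np.int64(76), np.int64(0), np.int64(-165)), (np.int64(-44), np.int64(-21), np.int64(12)), (np.int64(-44), np.int64(28), np.int64(12)), (np.int64(6), np.int64(20), np.int64(-62))] [24, 15, 13, 63, 119, 12]
309 [(np.int64(5), np.int64(-22), np.int64(-64)), (np.int64(-74), np.int64(-37), np.int64(48)), (np.int64(-74), np.int64(-32), np.int64(48)), (np.int64(-74), np.int64(-26), np.int64(49)), (np.int64(-49), np.int64(29), np.int64(13)), (np.int64(4), np.int64(20), np.int64(-63))] [23, 9, 24, 30, 155, 17]
```

The fingers closed above the plate: depth puts their tips at tool z ≈ −20 mm rather than +11. I'll open and measure the tips again.

>>> carry_out(moves=[[[100,0,0,0.01,0,0,0],[100,0,0,0.01,0,0,0],[100,0,0,0.01,0,0,0],[100,0,0,0.01,0,0,0],[100,0,0,0.01,0,0,0],[100,0,0,0.01,0,0,0],[100,0,0,0.01,0,0,0],[100,0,0,0.01,0,0,0]]])

```text
time_s: 5.3
ee_pos: [0.4699, 0.1483, 0.0603]
orientation: [0.888, 0.461, -0.0, -0.0]
wrist_force: [-0.1, -0.6, 0.2]
finger_gap: 0.0879
grasp_force: 0.0
```

Run:
```python
from h import *
s=wsnap('j.png');P=pts(s);st=ctrl.get_state();im=s['img'].mean(-1)
T=(P-st['ee_pos'])@Ro.from_quat(st['orientation']).as_matrix()
k=(s['depth']>0)&(abs(T[...,0])<.012)&(abs(T[...,1])>.038)&(abs(T[...,1])<.062)&(T[...,2]<.03)&(im<40)
for sg in(-1,1):
  kk=k&(np.sign(T[...,1])==sg);z=T[kk][:,2];print(kk.sum(),np.percentile(z,[50,90,98,100]),abs(T[kk][:,1]).min())
  v,u=np.nonzero(kk);print('rows',v.min(),u[v==v.min()])
print(st['finger_gap'])
cv2.imwrite('pics/j.png',cv2.resize(s['img'][170:320,180:450,::-1],None,fx=2.9,fy=2.9))
# same for fixed cams: finger tip height independent of hand_eye
for n in('side','top'):
  q=snap(n);W=pts(q);D=(W-st['ee_pos'])@Ro.from_quat(st['orientation']).as_matrix()
  kk=(q['depth']>0)&(abs(D[...,0])<.012)&(abs(D[...,1])>.042)&(abs(D[...,1])<.064)&(D[...,2]<.03)&(D[...,2]>-.1)
  print(n,kk.sum(),np.histogram(D[kk][:,2],bins=np.arange(-.1,.031,.01))[0])
```

```text
7325 [-0.06410049 -0.0322861  -0.02255311 -0.01810416] 0.04368664228580168
rows 241 [198 199 200 201]
6776 [-0.06233876 -0.03148882 -0.02235995 -0.01873634] 0.043225400631138444
rows 241 [426 427 428 429]
0.0879723256424273
side 95 [ 0  4  4  7  8 19 26 26  1  0  0  0  0]
top 4 [0 0 0 0 0 1 1 1 1 0 0 0 0]
```

View pics/j.png

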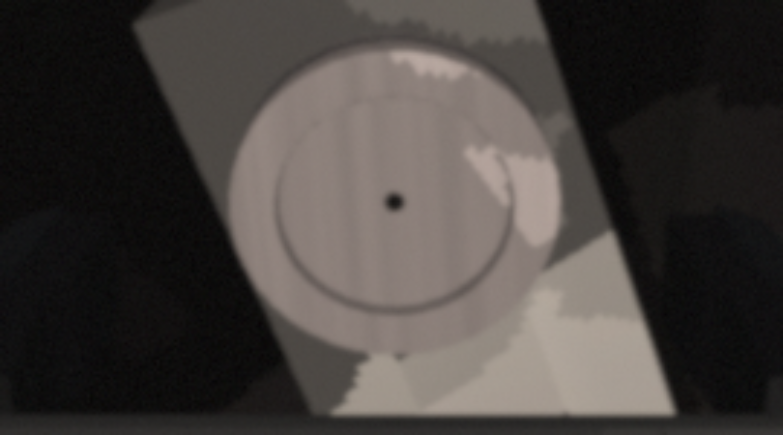

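Both the wrist and side cameras put the tips at tool z ≈ −20 mm, so I'll use that: commanded z = tip height − 0.020. The chuck hasn't moved. Going 40 mm lower.

>>> carry_out(moves=[[[100,0.0005,0,-0.015,0,0,0],[100,0.0005,0,-0.028,0,0,0],[100,0.0005,0,-0.036,0,0,0],[100,0.0005,0,-0.04,0,0,0],[0,0.0005,0,-0.04,0,0,0],[0,0.0005,0,-0.04,0,0,0],[0,0.0005,0,-0.04,0,0,0],[0,0.0005,0,-0.04,0,0,0]]])

```text
time_s: 6.45
ee_pos: [0.4705, 0.1483, 0.0206]
orientation: [0.887, 0.461, 0.0, 0.0]
wrist_force: [-0.5, -0.5, 2.7]
finger_gap: 0.0589
grasp_force: 30.0
```

Gripped (gap 59 mm, 30 N). Lifting and carrying over the nose.

>>> carry_out(moves=[[[0,0,0,0.03,0,0,0],[0,0,0,0.085,0,0,0],[0,0,-0.02,0.14,0,0,0],[0,0,-0.08,0.15,0,0,0],[0,0,-0.14,0.15,0,0,0],[0,0.001,-0.2,0.15,0,0,0],[0,0.002,-0.26,0.15,0,0,0],[0,0.002,-0.308,0.15,0,0,0]]])

```text
time_s: 7.45
ee_pos: [0.4718, -0.1619, 0.1701]
orientation: [0.888, 0.46, -0.0, -0.0]
wrist_force: [1.8, 1.0, -2.7]
finger_gap: 0.0592
grasp_force: 30.0
```

Run:
```python
from h import *
s=snap('side');w=wsnap('k.png')
st=ctrl.get_state();print(st['ee_pos'],st['joint_positions'].round(2),st['wrist_force'],st['finger_gap'])
for n,q in(('side',s),('wrist',w)):
  P=pts(q);r=np.hypot(P[...,0]-.4725,P[...,1]+.16);k=(q['depth']>0)&(P[...,2]>.15)&(P[...,2]<.4)&(r<.18)&(r>.1)
  a=np.degrees(np.arctan2(P[...,1]+.16,P[...,0]-.4725))
  h,_,_=np.histogram2d(a[k],r[k],bins=[np.arange(-180,181,30),np.arange(.1,.181,.02)]);print(n);print(h.astype(int))
# chuck plate in hand (top at ee+.0374)
P=pts(w);zt=st['ee_pos'][2]+.0374;T=(P-st['ee_pos'])@Ro.from_quat(st['orientation']).as_matrix()
k=(abs(T[...,2]+.037)<.006)&(np.hypot(T[...,0],T[...,1])<.04)&(w['img'].mean(-1)>60);print(k.sum(),T[k].mean(0),cv2.minEnclosingCircle(T[k][:,:2].astype(np.float32)))
```

```text
[ 0.47209981 -0.16365462  0.16985067] [-0.57  0.34  1.52 -0.    1.28  0.05] [ 0.37253332  0.97291602 -3.26390404] 0.059080830669031095
side
[[  0   0   0   0]
 [  0   0   0   0]
 [  0   0   0   0]
 [  0   0   0   0]
 [  0   0   0   0]
 [  0   3 107 324]
 [  0  48 445 197]
 [  0   0   4 148]
 [  0   0   0   0]
 [  0   0   0   0]
 [  0   0   0   0]
 [  0   0   0   0]]
wrist
[[   0    0    0    0]
 [   0    0    0    0]
 [   0    0    0    0]
 [   0    0    0    0]
 [   0    0    0    5]
 [   0    0 4894 2024]
 [   0    0 6560    0]
 [   0    0    0    0]
 [   0    0    0    0]
 [   0    0    0    0]
 [   0    0    0    0]
 [   0    0    0    0]]
12620 [ 0.00377225  0.0015103  -0.03660528] ((-0.0025420826859772205, 0.0016610417515039444), 0.030786637216806412)
```

>>> carry_out(moves=[[[0,0,0,0,0,0,0],[0,0,0,-0.02,0,0,0],[0,0,0,-0.04,0,0,0],[0,0,0,-0.055,0,0,0],[0,0,0,-0.065,0,0,0],[0,0,0,-0.07,0,0,0],[0,0,0,-0.074,0,0,0],[0,0,0,-0.074,0,0,0]]])

```text
time_s: 8.55
ee_pos: [0.4724, -0.1597, 0.0964]
orientation: [0.887, 0.461, 0.0, 0.0]
wrist_force: [-0.4, 0.1, -1.6]
finger_gap: 0.0588
grasp_force: 30.0
```

>>> carry_out(moves=[[[0,0,0,-0.002,0,0,0],[0,0,0,-0.004,0,0,0],[0,0,0,-0.005,0,0,0],[0,0,0,-0.006,0,0,0],[0,0,0,-0.006,0,0,0],[0,0,0,-0.006,0,0,0],[0,0,0,-0.006,0,0,0],[0,0,0,-0.006,0,0,0]]])

```text
time_s: 9.55
ee_pos: [0.4724, -0.1598, 0.0915]
orientation: [0.887, 0.461, 0.0, 0.0]
wrist_force: [-4.5, 1.4, 10.2]
finger_gap: 0.0592
grasp_force: 30.0
```

Riding on the dogs (z 0.0915, as predicted). Now turning under light pressure.

>>> carry_out(moves=[[[0,0,0,0,0,0,0.08],[0,0,0,0,0,0,0.16],[0,0,0,0,0,0,0.24],[0,0,0,0,0,0,0.32],[0,0,0,0,0,0,0.4],[0,0,0,0,0,0,0.48],[0,0,0,0,0,0,0.56],[0,0,0,0,0,0,0.64]]])

```text
time_s: 10.55
ee_pos: [0.4733, -0.1603, 0.0915]
orientation: [0.697, 0.717, 0.0, 0.002]
wrist_force: [0.0, -0.1, 6.3]
finger_gap: 0.059
grasp_force: 30.0
```

>>> carry_out(moves=[[[0,0,0,-0.0005,0,0,0.08],[0,0,0,-0.0005,0,0,0.16],[0,0,0,-0.0005,0,0,0.24],[0,0,0,-0.0005,0,0,0.32],[0,0,0,-0.0005,0,0,0.4],[0,0,0,-0.0005,0,0,0.48],[0,0,0,-0.0005,0,0,0.56],[0,0,0,-0.0005,0,0,0.64]]])

```text
time_s: 11.55
ee_pos: [0.4736, -0.1605, 0.0914]
orientation: [0.436, 0.9, -0.0, 0.002]
wrist_force: [-0.7, 0.4, 9.5]
finger_gap: 0.059
grasp_force: 30.0
```

>>> carry_out(moves=[[[0,0,0,-0.0005,0,0,0.08],[0,0,0,-0.0005,0,0,0.16],[0,0,0,-0.0005,0,0,0.24],[0,0,0,-0.0005,0,0,0.32],[0,0,0,-0.0005,0,0,0.4],[0,0,0,-0.0005,0,0,0.48],[0,0,0,-0.0005,0,0,0.56],[0,0,0,-0.0005,0,0,0.64]]])

```text
time_s: 12.55
ee_pos: [0.4744, -0.1606, 0.0909]
orientation: [0.131, 0.991, -0.001, 0.003]
wrist_force: [4.5, 0.9, 4.7]
finger_gap: 0.059
grasp_force: 30.0
```

Run:
```python
from h import *
st=ctrl.get_state();print(st['joint_positions'].round(2),st['torque'],st['ee_pos'])
```

```text
[-0.56  0.43  1.63  0.    1.07 -1.87] [ 0.15982389 -0.77373263 -0.07525739] [ 0.47436658 -0.16056122  0.09092234]
```

>>> carry_out(moves=[[[0,0,0,-0.0003,0,0,0.08],[0,0,0,-0.0003,0,0,0.16],[0,0,0,-0.0003,0,0,0.24],[0,0,0,-0.0003,0,0,0.32],[0,0,0,-0.0003,0,0,0.4],[0,0,0,-0.0003,0,0,0.48],[0,0,0,-0.0003,0,0,0.56],[0,0,0,-0.0003,0,0,0.64]]])

```text
time_s: 13.55
ee_pos: [0.4728, -0.16, 0.0893]
orientation: [-0.188, 0.982, -0.0, 0.001]
wrist_force: [1.4, -1.8, -0.9]
finger_gap: 0.0588
grasp_force: 30.0
```

Run:
```python
from h import *
st=ctrl.get_state();print(st['joint_positions'].round(2),st['torque'],st['ee_pos'],Ro.from_quat(st['orientation']).as_matrix().round(3))
s=wsnap('l.png');P=pts(s);R=Ro.from_quat(st['orientation']).as_matrix();T=(P-st['ee_pos'])@R
k=(np.hypot(T[...,0],T[...,1])<.034)&(abs(T[...,2]+.037)<.01)&(s['img'].mean(-1)>50)
print(k.sum(),np.percentile(P[k][:,2],[5,25,50,75,95]),cv2.minEnclosingCircle(P[k][:,:2].astype(np.float32)))
```

```text
[-0.56  0.44  1.64  0.    1.07 -2.51] [-0.07172352 -0.37081932 -0.4493194 ] [ 0.47281057 -0.16003764  0.08925055] [[-0.93  -0.369  0.001]
 [-0.369  0.93  -0.   ]
 [-0.001 -0.001 -1.   ]]
12943 [0.12272257 0.12389476 0.12469119 0.1277692  0.12864134] ((0.47396767139434814, -0.15988686680793762), 0.03207102417945862)
```

View pics/l.png

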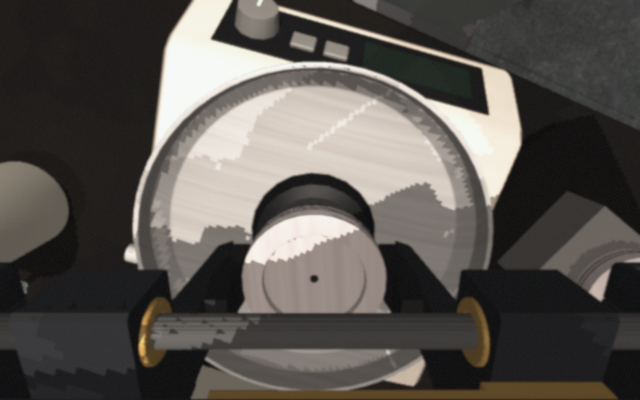

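The slot caught: z followed the command to 0.0893 and torque rose to 0.45 N m. I'll relax the turn slightly and press down.

>>> carry_out(moves=[[[0,0,0,-0.001,0,0,-0.02],[0,0,0,-0.002,0,0,-0.03],[0,0,0,-0.003,0,0,-0.03],[0,0,0,-0.0035,0,0,-0.03],[0,0,0,-0.0035,0,0,-0.02],[0,0,0,-0.0035,0,0,-0.01],[0,0,0,-0.0035,0,0,-0.02],[0,0,0,-0.0035,0,0,-0.02]]])

```text
time_s: 14.6
ee_pos: [0.4728, -0.1598, 0.0866]
orientation: [-0.177, 0.984, -0.0, 0.001]
wrist_force: [-0.1, 1.7, 9.8]
finger_gap: 0.0589
grasp_force: 30.0
```

Home at 0.0866 exactly. Release, raise and check.

>>> carry_out(moves=[[[100,0,0,0.001,0,0,0],[100,0,0,0.001,0,0,0],[100,0,0,0.001,0,0,0],[100,0,0,0.001,0,0,0],[100,0,0,0.03,0,0,0],[100,0,0,0.08,0,0,-0.15],[100,0,0,0.12,0,0,-0.3],[100,0,0,0.12,0,0,-0.45]]])

```text
time_s: 15.6
ee_pos: [0.4733, -0.1603, 0.2084]
orientation: [0.049, 0.999, -0.002, 0.003]
wrist_force: [-0.5, 0.7, -1.1]
finger_gap: 0.0879
grasp_force: 0.0
```

Run:
```python
from h import *
s=wsnap('m.png');st=ctrl.get_state();print(st['ee_pos'],st['joint_positions'].round(2),Ro.from_quat(st['orientation']).as_matrix()[:2,0])
P=pts(s);k=(abs(P[...,2]-.124)<.008)&(np.hypot(P[...,0]-.4725,P[...,1]+.16)<.04)
print(k.sum(),np.percentile(P[k][:,2],[5,25,50,75,95]),cv2.minEnclosingCircle(P[k][:,:2].astype(np.float32)))
r=np.hypot(P[...,0]-.4725,P[...,1]+.16)
for n,q in(('floor',r<.017),('rim',(r>.024)&(r<.028))):print(n,np.median(P[k&q][:,2]),np.linalg.lstsq(np.c_[P[k&q][:,:2],np.ones((k&q).sum())],P[k&q][:,2],rcond=None)[0])
# blank from earlier fixed views
for n,uv in(('top',(274,197)),('side',(294,242))):
  q=dict(np.load(f'pics/{n}.npz')) if n=='side' else snap('top')
  im=q['img'].astype(int);m=np.zeros((400,640),np.uint8);cv2.circle(m,uv,14,1,-1)
  b=((im[...,1]>150)&(m>0)).astype(np.uint8);mo=cv2.moments(b,True);c=(mo['m10']/mo['m00'],mo['m01']/mo['m00']);print(n,b.sum(),c,ray(q,c,.012))
```

```text
[ 0.47267812 -0.15989187  0.20682393] [-0.56  0.3   1.46 -0.    1.38 -2.03] [-0.99453754  0.10434994]
4916 [0.12050702 0.12141441 0.12285632 0.12535899 0.12623664] ((0.47217950224876404, -0.16020363569259644), 0.030145592987537384)
floor 0.1214304566097412 [-0.00023171  0.00138343  0.12177999]
rim 0.12544359408722366 [ 0.00070914 -0.00013962  0.12509418]
top 104 (273.86538461538464, 195.71153846153845) [[0.45876339 0.37244905 0.012     ]]
side 126 (293.9761904761905, 241.3015873015873) [[0.46168049 0.36973827 0.012     ]]
```

Chuck centre is (0.4722,−0.1602), level; its height read in motion is +1.4 mm, so I'll recheck later at rest. Going over to the blank at ≈(0.460,0.371).

>>> carry_out(moves=[[[100,0,0.06,0.01,0,0,-0.12],[100,-0.01,0.12,0.01,0,0,-0.24],[100,-0.01,0.18,0.01,0,0,-0.36],[100,-0.01,0.24,0.01,0,0,-0.48],[100,-0.02,0.3,0.01,0,0,-0.6],[100,-0.02,0.36,0.01,0,0,-0.72],[100,-0.02,0.42,0.01,0,0,-0.84],[100,-0.02,0.47,0.01,0,0,-1.0]]])

```text
time_s: 16.7
ee_pos: [0.4517, 0.3124, 0.2148]
orientation: [0.52, 0.854, -0.001, -0.0]
wrist_force: [0.7, -0.4, -1.2]
finger_gap: 0.0881
grasp_force: 0.0
```

>>> carry_out(moves=[[[100,0,0.01,-0.02,0,0,0],[100,0,0.02,-0.05,0,0,0],[100,0,0.03,-0.07,0,0,0],[100,0,0.035,-0.08,0,0,0],[100,0,0.035,-0.08,0,0,0],[100,0,0.035,-0.08,0,0,0],[100,0,0.035,-0.08,0,0,0],[100,0,0.035,-0.08,0,0,0]]])

```text
time_s: 17.7
ee_pos: [0.4525, 0.3452, 0.136]
orientation: [0.52, 0.854, 0.0, 0.0]
wrist_force: [-0.6, 0.2, -1.5]
finger_gap: 0.0883
grasp_force: 0.0
```

```bash
cat > b.py <<'E'
from h import *
st=ctrl.get_state();print(st['ee_pos'],st['joint_positions'].round(2),Ro.from_quat(st['orientation']).as_matrix()[:2,:2])
s=wsnap('n.png');P=pts(s);im=s['img'].astype(int)
c0=np.array([.46,.371]);b=((im[...,1]>130)&(np.hypot(*(P[...,:2]-c0).transpose(2,0,1))<.04)&(P[...,2]<.05)).astype(np.uint8)
n,l,ss,ce=cv2.connectedComponentsWithStats(b);i=1+ss[1:,4].argmax();cs=max(cv2.findContours((l==i).astype(np.uint8),0,1)[0],key=cv2.contourArea)
print(ss[i],ce[i],cv2.fitEllipse(cs)[:2],'ctr z.014',ray(s,ce[i],.014),np.median(P[l==i],0))
W=ray(s,cs[:,0,:],.014)[:,:2].astype(np.float32);print('circle',cv2.minEnclosingCircle(W))
E
python3 b.py
python3 - <<'E'
from h import *
for n in('wrist','side'):
  s=dict(np.load(f'pics/{n}.npz')) if n=='wrist' else snap(n)
  P=pts(s);d=P[...,:2]-[.46,.371]
  for deg in(-30,0,15,27,40,60,90):
    a=np.deg2rad(deg);u=d@[np.cos(a),np.sin(a)];w=d@[-np.sin(a),np.cos(a)]
    k=(s['depth']>0)&(abs(u)<.105)&(abs(w)<.045)&(P[...,2]>.055)&(P[...,2]<.12);print(n,deg,k.sum(),end='; ')
E
```

```text
[0.45254406 0.34518488 0.13603139] [ 0.44  0.49  1.38 -0.    1.27 -0.03] [[-0.45906451  0.88840259]
 [ 0.88840293  0.45906441]]
[ 311  136   51   50 1974] [335.82016211 160.6970618 ] ((335.83587646484375, 160.6793212890625), (49.124855041503906, 49.542518615722656)) ctr z.014 [[0.45960263 0.37127347 0.014     ]] [0.45951384 0.37140524 0.01532797]
circle ((0.45974618196487427, 0.37090587615966797), 0.021557841449975967)
wrist -30 0; wrist 0 0; wrist 15 0; wrist 27 0; wrist 40 0; wrist 60 0; wrist 90 0; side -30 0; side 0 0; side 15 0; side 27 0; side 40 0; side 60 0; side 90 0;
```

Blank at (0.4597,0.3712), top ≈0.0145, diameter as expected. Descend to tip ≈0.010 and grip.

>>> carry_out(moves=[[[100,0.004,0.013,-0.03,0,0,0],[100,0.007,0.026,-0.07,0,0,0],[100,0.007,0.026,-0.11,0,0,0],[100,0.007,0.026,-0.135,0,0,0],[100,0.007,0.026,-0.144,0,0,0],[100,0.007,0.026,-0.146,0,0,0],[100,0.007,0.026,-0.146,0,0,0],[100,0.007,0.026,-0.146,0,0,0]]])

```text
time_s: 18.8
ee_pos: [0.4598, 0.3715, -0.0095]
orientation: [0.52, 0.854, 0.001, 0.0]
wrist_force: [-1.1, -0.1, -0.1]
finger_gap: 0.0882
grasp_force: 0.0
```

>>> carry_out(moves=[[[0,0,0,0,0,0,0],[0,0,0,0,0,0,0],[0,0,0,0,0,0,0],[0,0,0,0,0,0,0],[0,0,0,0,0,0,0],[0,0,0,0,0,0,0],[0,0,0,0,0,0,0],[0,0,0,0,0,0,0]]])

```text
time_s: 19.8
ee_pos: [0.4593, 0.3713, -0.0105]
orientation: [0.52, 0.854, -0.0, -0.0]
wrist_force: [0.2, 0.6, 0.2]
finger_gap: 0.0391
grasp_force: 30.0
```

>>> carry_out(moves=[[[0,0,0,0.01,0,0,0],[0,0,0,0.04,0,0,0],[0,0,0,0.09,0,0,0],[0,0,0,0.14,0,0,0],[0,0,-0.03,0.18,0,0,0],[0,0,-0.08,0.19,0,0,0],[0,0,-0.13,0.19,0,0,0],[0,0,-0.18,0.19,0,0,0]]])

```text
time_s: 20.8
ee_pos: [0.459, 0.1898, 0.1804]
orientation: [0.52, 0.854, 0.0, 0.001]
wrist_force: [0.8, -0.7, 0.4]
finger_gap: 0.0386
grasp_force: 30.0
```

>>> carry_out(moves=[[[0,0.002,-0.05,0,0,0,0],[0,0.004,-0.1,0,0,0,0],[0,0.006,-0.15,0,0,0,0],[0,0.008,-0.2,0,0,0,0],[0,0.01,-0.25,0,0,0,0],[0,0.0125,-0.29,0,0,0,0],[0,0.0125,-0.29,0,0,0,0],[0,0.0125,-0.29,0,0,0,0]]])

```text
time_s: 21.8
ee_pos: [0.4716, -0.0981, 0.1798]
orientation: [0.52, 0.854, 0.0, -0.0]
wrist_force: [0.0, 0.6, -0.7]
finger_gap: 0.0387
grasp_force: 30.0
```

Run:
```python
from h import *
st=ctrl.get_state();R=Ro.from_quat(st['orientation']).as_matrix();print(st['ee_pos'],st['finger_gap'],R[:2,:2])
s=wsnap('o.png');P=pts(s);T=(P-st['ee_pos'])@R;im=s['img'].astype(int)
v,u=np.mgrid[:400,:640]
k=(im[...,1]>120)&(np.hypot(T[...,0],T[...,1])<.026)&(abs(T[...,2]+.025)<.012);print('blank tool',k.sum(),np.median(T[k],0),cv2.minEnclosingCircle(T[k][:,:2].astype(np.float32)))
r=np.hypot(P[...,0]-.4725,P[...,1]+.16)
k=(abs(P[...,2]-.1245)<.008)&(r<.04);q=P[k];print('chuck',k.sum(),cv2.minEnclosingCircle(q[:,:2].astype(np.float32)))
print('rim z',np.median(P[k&(r>.0235)&(r<.028)][:,2]))
s2=snap('side');P2=pts(s2);r2=np.hypot(P2[...,0]-.4725,P2[...,1]+.16);k2=(abs(P2[...,2]-.1245)<.01)&(r2<.03);print('side',k2.sum(),np.median(P2[k2][:,2]) if k2.any() else '')
cv2.imwrite('pics/o.png',np.vstack([cv2.resize(s['img'][100:320,180:460,::-1],(560,440))]))
```

```text
[ 0.47160896 -0.09805811  0.17984206] 0.03869581970154923 [[-0.4591287   0.88836976]
 [ 0.88836974  0.45912867]]
blank tool 5528 [ 0.00071889 -0.0002814  -0.02593296] ((-0.00021976884454488754, -0.00030414853245019913), 0.02192731946706772)
chuck 677 ((0.4738501012325287, -0.156759113073349), 0.029993025586009026)
rim z 0.12533907592415433
side 146 0.12203704750008693
```

View pics/o.png

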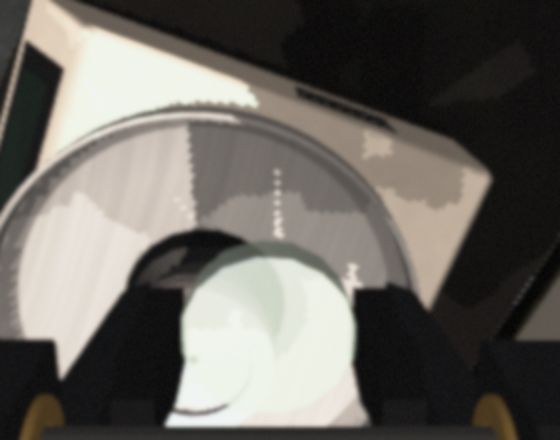

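Over-counted pictures; no more viewing. The picture shows the blank held flat and centred between the jaws at crop (268,345). The chuck height averages ≈0.124 over the two cameras, so it's home. Moving above the recess.

>>> carry_out(moves=[[[0,0.0008,-0.03,0,0,0,0],[0,0.0008,-0.055,0,0,0,0],[0,0.0008,-0.062,-0.01,0,0,0],[0,0.0008,-0.062,-0.03,0,0,0],[0,0.0008,-0.062,-0.05,0,0,0],[0,0.0008,-0.062,-0.06,0,0,0],[0,0.0008,-0.062,-0.065,0,0,0],[0,0.0008,-0.062,-0.065,0,0,0]]])

```text
time_s: 22.9
ee_pos: [0.4727, -0.1604, 0.1146]
orientation: [0.52, 0.854, 0.0, 0.0]
wrist_force: [-0.3, -0.1, 0.2]
finger_gap: 0.0383
grasp_force: 30.0
```

Run:
```python
from h import *
st=ctrl.get_state();print(st['ee_pos'],st['finger_gap'],st['wrist_force'])
```

```text
[ 0.4727494  -0.16043983  0.11463715] 0.03834276467068379 [-0.30075051 -0.08550013  0.2261376 ]
```

>>> carry_out(moves=[[[0,-0.0002,0.0002,-0.002,0,0,0],[0,-0.0002,0.0002,-0.004,0,0,0],[0,-0.0002,0.0002,-0.005,0,0,0],[0,-0.0002,0.0002,-0.006,0,0,0],[0,-0.0002,0.0002,-0.007,0,0,0],[0,-0.0002,0.0002,-0.0075,0,0,0],[0,-0.0002,0.0002,-0.0075,0,0,0],[0,-0.0002,0.0002,-0.0075,0,0,0]]])

```text
time_s: 23.9
ee_pos: [0.4725, -0.1605, 0.1071]
orientation: [0.52, 0.854, -0.0, 0.0]
wrist_force: [1.1, -0.6, -0.3]
finger_gap: 0.0385
grasp_force: 30.0
```

No contact yet, and it's below the rim, so the blank is inside the recess. A little further to touch.

>>> carry_out(moves=[[[0,0,0,-0.0003,0,0,0],[0,0,0,-0.0006,0,0,0],[0,0,0,-0.0009,0,0,0],[0,0,0,-0.0009,0,0,0],[0,0,0,-0.0009,0,0,0],[0,0,0,-0.0009,0,0,0],[0,0,0,-0.0009,0,0,0],[0,0,0,-0.0009,0,0,0]]])

```text
time_s: 24.9
ee_pos: [0.4725, -0.1606, 0.1065]
orientation: [0.52, 0.854, -0.0, 0.0]
wrist_force: [-1.3, 1.3, 4.8]
finger_gap: 0.0382
grasp_force: 32.9
```

Contact at 0.1065 with 5 N: on the floor as predicted. Release and rise.

>>> carry_out(moves=[[[100,0,0,0,0,0,0],[100,0,0,0,0,0,0],[100,0,0,0,0,0,0],[100,0,0,0,0,0,0],[100,0,0,0.01,0,0,0],[100,0,0,0.04,0,0,0],[100,0,0,0.08,0,0,0],[100,0,0,0.1,0,0,0]]])

```text
time_s: 25.9
ee_pos: [0.4728, -0.1607, 0.2087]
orientation: [0.52, 0.854, -0.0, 0.002]
wrist_force: [0.5, -0.7, -0.2]
finger_gap: 0.0883
grasp_force: 0.0
```

>>> carry_out(moves=[[[100,0,0,0,0,0,0],[100,0,0,0,0,0,0],[100,0,0,0,0,0,0],[100,0,0,0,0,0,0],[100,0,0,0,0,0,0],[100,0,0,0,0,0,0],[100,0,0,0,0,0,0],[100,0,0,0,0,0,0]]])

```text
time_s: 26.9
ee_pos: [0.4725, -0.1605, 0.2061]
orientation: [0.52, 0.854, 0.0, 0.0]
wrist_force: [-0.7, 0.4, 0.0]
finger_gap: 0.0881
grasp_force: 0.0
```

Run:
```python
from h import *
s=wsnap('p.png');P=pts(s);r=np.hypot(P[...,0]-.4724,P[...,1]+.1602);im=s['img'].astype(int)
for n,lo,hi in(('blank',0,.017),('rim',.0235,.0285)):
  k=(r>lo)&(r<hi)&(P[...,2]>.11)&(P[...,2]<.15);A=np.c_[P[k][:,:2]-[.4724,-.1602],np.ones(k.sum())];print(n,k.sum(),np.linalg.lstsq(A,P[k][:,2],rcond=None)[0],np.percentile(P[k][:,2],[5,50,95]),np.median(im[k],0))
k=(P[...,2]>.1285)&(P[...,2]<.14)&(r<.03);print('blank circ',cv2.minEnclosingCircle(P[k][:,:2].astype(np.float32)))
k=(P[...,2]>.115)&(P[...,2]<.14)&(r<.04);print('plate circ',cv2.minEnclosingCircle(P[k][:,:2].astype(np.float32)))
```

```text
blank 1642 [-0.00196646  0.00048025  0.13244753] [0.13141391 0.13245014 0.13350558] [238. 240. 233.]
rim 1401 [-0.00179492  0.00099062  0.12544646] [0.12439404 0.1254639  0.12651997] [160. 147. 140.]
blank circ ((0.4723321795463562, -0.16126671433448792), 0.02005622535943985)
plate circ ((0.4719875454902649, -0.16000273823738098), 0.030283648520708084)
```

The blank stands 7.0 mm above the rim, flat and within ~1.3 mm of centre; the chuck dropped 4.9 mm, as it should. Handing in.

```bash
python3 -c "
from rig import ctrl
print(ctrl.job_done())"
```

```text
the job is handed in; nothing more can be done
None
```

I handed the job in at about 27 s, with no verdict returned: the 43 mm chuck is home on the dogs, the blank lies flat in its recess, and I never touched the other chuck; I viewed 11 pictures, one over the limit of 10.

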